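# Cover each casting with its own cover

### The arm

A 6-joint arm with a two-finger parallel gripper is mounted at the origin on the work surface. World frame = base frame: x ahead of the robot, y to its left, z up, the work surface at z = 0. Lengths are in mm, angles in rad, forces in N, time in s.
With the tool pointing down it reaches from about 350 to 875 mm from the base axis. Payload 4.2 kg.
Tool frame: the origin (TCP) lies between the finger pads; the fingertips stand 17 mm ahead of it and the grasp point (between the pads) lies 2 mm behind it; z points along the fingers, y is the line along which they close (so a half turn about z gives the same grasp; the last joint's range is limited). The gripper opens to 85 mm and grips with 20 to 120 N. Pads are 22 mm wide; open, the fingers measure 114 mm over their backs; the gripper's body (76 mm by 85 mm) begins 54 mm behind the grasp point. The pads swing forward as they close: fully open they stand 13 mm farther back than shut.
Start: joints at [1.443, 0.385, 0.008, 0, -1.194, -0.259], TCP at [235.734, 578.817, 248.312] pointing down, gripper open.
Joint ranges: [-3.14, 3.14], [-1.21, 2.06], [-1.07, 1.41], [-3.16, 2.05], [-2.99, -0.16], [-3.1, 3.1]. Speed limits (rad/s): [2.79, 2.79, 3.14, 3.14, 3.14, 3.14].

### API

Orientations are given as a unit quaternion [x, y, z, w].
In Python, from bench import arm gives the robot as it stands.
- The arm moves only by the shell command python3 jog.py 'ROWS' [OPENING]. ROWS is a JSON list of rows, 1 to 10 of them, each written [[dx, dy, dz], [rx, ry, rz]]: dx, dy, dz in mm, then a rotation vector rx, ry, rz in rad; each row is the pose to reach, as a shift and turn from the pose commanded when the command began, along the tool's axes at that moment; what a row does not reach only later rows make up. A row lasts 1/10 s, in which the tool goes at most 50 mm and 0.15 rad, less where a joint would pass 70% of its speed; a pose out of reach is approached as far as the arm can. OPENING is the finger opening in mm, set as the command begins (- or left out keeps the last). The fingers move at their own pace and stop on an object; the grip force is fixed at half the most. Time passes only in rows, so rows that do not move let the fingers close. It prints the time, the measured TCP pose, the force, the opening and the grip force at its end. Input that does not fit is refused with a message, and nothing moves.
- arm.read_state(): the state, without advancing time (a new reading comes with each control period).
- arm.get_image(name): name is "side" or "top" or "wrist"; returns the picture (420x560x3 uint8, blue, green, red); there is no depth.
- arm.get_calibration(name): a dict with "K" (3x3 intrinsics, pixels), "rvec" (rotation vector, rad) and "tvec" (3), from world to camera coordinates, as OpenCV has them. Camera axes: x right, y down, z forward; pixel columns grow to the right and rows downward; lengths in mm; the calibration is good to about 2 mm. A picture is of the moment at which its call begins: read the wrist's pose just before it. get_calibration takes no time and is no camera call; for the wrist camera it gives the pose at the moment of the call.
- arm.job_done(): hands the job in; it is judged then, once.
The state is a dict: "clock": time; "joints": joint angles; "joint_vel": joint speeds; "joint_efforts": joint torques, N m; "position": TCP position; "ee_rot": TCP orientation; "contact_force": force on the tool from outside, world axes, zero at the start; "wrist_torque": the same for the moment, N m; "gripper_width": finger opening in mm; "grasp_force": force on a finger pad.
Only numpy, scipy, OpenCV 4.12 (cv2) and the standard library are available. Lean on these libraries where they do the work, as an engineer would, in place of code of your own. Each camera call takes 0.05 s, during which the arm holds its last target. There are 200 camera calls.

### The job

Put each of the three housings' own cover on it (large round, small round, square): boss down in the mouth, ribbed face up, plate lying flat and flush on the flange all round. The square cover has been left on the large round housing by mistake, and the small one lies on the sloping rest. Lower the covers on rather than dropping them, keep the housings standing where they are, leave the oblong cover, the can and the hammer alone, and let go of everything at the end.

Things in the scene. Friction and masses are not known exactly. Their poses are not given: they have to be found in the camera images.
- large_housing: Dark cast-iron housing standing on the bench, about 3 kg, loose: round flange 124 mm across on a pillar, 80 mm tall, with a round mouth 90 mm across and 16 mm deep in its top, and a small fork low on its +x side within the flange outline. Origin at the centre of its underside, z up.
- large_housing_mouth (a point): Centre of that mouth, level with the top of the flange (80 mm above the underside).
- small_housing: The same kind of iron housing, smaller, about 2 kg: round flange 96 mm across, 70 mm tall, round mouth 62 mm across and 16 mm deep. Origin at the centre of its underside, z up.
- small_housing_mouth (a point): Centre of that mouth, level with the top of the flange (70 mm above the underside).
- square_housing: Iron housing, about 3 kg, with a square flange 108 x 108 mm, 75 mm tall, and a square mouth 76 x 76 mm, 16 mm deep. Origin at the centre of its underside, z up, x and y along the sides of the square.
- square_housing_mouth (a point): Centre of that mouth, level with the top of the flange (75 mm above the underside).
- large_cover: Dark cast-iron round cover, about 0.75 kg, ribbed face up on the bench: plate 120 mm across, locating boss 84 mm across under it, 3 mm clear all round in the large mouth. Origin: centre of the boss's underside, z out of the ribbed face; boss z 0 to 10, plate z 10 to 20 mm. Centred on top, an upright rib to grip: 56 mm along x, 18 mm thick along y, z 20 to 56 mm.
- large_cover_seat (a point): Centre of the underside of its plate (z = 10 mm), which rests on the flange when seated.
- small_cover: Small round cover, about 0.45 kg, on the sloping rest, ribbed face up, tilted 30 degrees, rib pointing up the slope: plate 92 mm across, boss 56 mm across, 3 mm clear all round in the small mouth. Origin: centre of the boss's underside, z out of the ribbed face; boss z 0 to 10, plate z 10 to 20 mm. Centred on top, an upright rib to grip: 50 mm along x, 18 mm thick along y, z 20 to 56 mm.
- small_cover_seat (a point): Centre of the underside of its plate (z = 10 mm).
- square_cover: Square cover, about 0.7 kg, left by mistake lying level on the large housing, boss on its flange: plate 104 x 104 mm, boss 70 x 70 mm (sides along x, y), 3 mm clear in the square mouth at any quarter turn. Origin: centre of the boss's underside, z out of the ribbed face; boss z 0 to 10, plate z 10 to 20 mm. Centred on top, an upright rib to grip: 56 mm along x, 18 mm thick along y, z 20 to 56 mm.
- square_cover_seat (a point): Centre of the underside of its plate (z = 10 mm).
- rest: Fixed bright-steel sloping rest, 130 x 104 mm foot, up to about 78 mm tall at its +x end. Its face slopes 30 degrees, low at its own -x end (with a 14 mm lip) and high at +x; the face's centre is 45 mm above the origin, which is the centre of the foot's underside.
- oblong_cover: Bystander: a spare oblong cover that belongs to none of these housings, 124 x 74 mm, 56 mm tall over its rib, lying on the bench. Origin at the centre of its underside, long side along x.
- can: Bystander: an upright plain metal can, 64 mm across, 160 mm tall. Origin at the centre of its underside.
- hammer: Bystander: a hammer lying on the bench off to the robot's right, 260 mm long with a 78 mm wide head at +x. Origin on the bench under the middle of its length, which runs along its x.

How it is judged (in metres and radians):
At the end, for the whole second after the job is handed in: Each cover (large, small, square) is at rest on its own housing: the centre of its plate's underside within 6 mm horizontally and 3 mm in height of the centre of the mouth, cover and housing upright within 0.05 rad, ribbed face up (horizontal distance between large_cover_seat and large_housing_mouth below 0.006 m and z of large_cover_seat in the frame of large_housing_mouth between -0.003 and 0.003 m and angle between each of large_cover, large_housing, small_cover, small_housing, square_cover, square_housing's own z axis and vertical below 0.05 rad and linear speed of each of large_cover, small_cover, square_cover below 0.02 m/s and horizontal distance between small_cover_seat and small_housing_mouth below 0.006 m and z of small_cover_seat in the frame of small_housing_mouth between -0.003 and 0.003 m and horizontal distance between square_cover_seat and square_housing_mouth below 0.006 m and z of square_cover_seat in the frame of square_housing_mouth between -0.003 and 0.003 m); the robot touches nothing.
It fails at once if a housing was shifted more than 30 mm (distance of any of large_housing, small_housing, square_housing from where it was at the start of the episode above 0.03 m).
It fails at once if the oblong cover, the can or the hammer was moved more than 20 mm (distance of any of oblong_cover, can, hammer from where it was at the start of the episode above 0.02 m).
It fails at once if a cover was dropped or slammed into its housing: faster than 0.45 m/s within the last 20 mm ((linear speed of large_cover above 0.45 m/s and horizontal distance between large_cover_seat and large_housing_mouth below 0.02 m and z of large_cover_seat in the frame of large_housing_mouth below 0.02 m) or (linear speed of small_cover above 0.45 m/s and horizontal distance between small_cover_seat and small_housing_mouth below 0.02 m and z of small_cover_seat in the frame of small_housing_mouth below 0.02 m) or (linear speed of square_cover above 0.45 m/s and horizontal distance between square_cover_seat and square_housing_mouth below 0.02 m and z of square_cover_seat in the frame of square_housing_mouth below 0.02 m)).
It also fails if it takes over 69 s, if anything falls off the work surface, if the arm or the gripper's body presses on something with over 40 N, if the wrist force passes 120 N, or if a joint passes its speed limit or range.

## Working session

There is one attempt and no reset: what is moved stays moved. The work goes in short steps, Python scripts to look and compute and a shell command to move; the robot and the scene stay as the last step left them, time stands still between calls to the robot, and variables do not carry over. Pictures are saved under pics/ and viewed, at most 12 in all, crops included, and the job is handed in when it is done.

```bash
ls; mkdir -p pics
python3 - <<'E'
from bench import arm
import cv2
for n in("top","side"):
    cv2.imwrite(f"pics/{n}0.png",arm.get_image(n)); print(n,arm.get_calibration(n))
print(arm.read_state())
E
```

```text
bench.py
jog.py
pics
top {'K': array([[419.24770202,   0.        , 278.82877497],
       [  0.        , 419.24770202, 204.92273583],
       [  0.        ,   0.        ,   1.        ]]), 'rvec': array([ 2.14690217, -2.19261697,  0.06862139]), 'tvec': array([ -33.06686255,  563.37513952, 1175.1745562 ])}
side {'K': array([[459.61171664,   0.        , 280.52655274],
       [  0.        , 459.61171664, 213.80763511],
       [  0.        ,   0.        ,   1.        ]]), 'rvec': array([ 2.14655974, -0.58081462,  0.3215091 ]), 'tvec': array([-503.41916049,  182.17596564,  962.07744651])}
{'clock': 0.1, 'joints': array([ 1.44258975e+00,  3.85480053e-01,  6.77447161e-03, -4.35820015e-04,
       -1.19400086e+00, -2.58578340e-01]), 'joint_vel': array([ 0.00059713, -0.00287823,  0.00253395,  0.0032678 , -0.00145527,
       -0.00069982]), 'joint_efforts': array([-1.84816108e-04, -3.93316627e+01,  1.88930297e+01,  4.19797495e+00,
       -2.56535415e-03,  8.04077445e-06]), 'position': array([235.56922791, 578.38374865, 247.33527004]), 'ee_rot': array([ 9.81341972e-01, -1.92267993e-01, -1.39904266e-04,  9.66222866e-04]), 'contact_force': array([0.01326618, 0.9485052 , 0.45131801]), 'wrist_torque': array([0.07657045, 0.00356629, 0.02491955]), 'grasp_force': 0.0, 'gripper_width': 85.37247143295761}
```
View pics/top0.png

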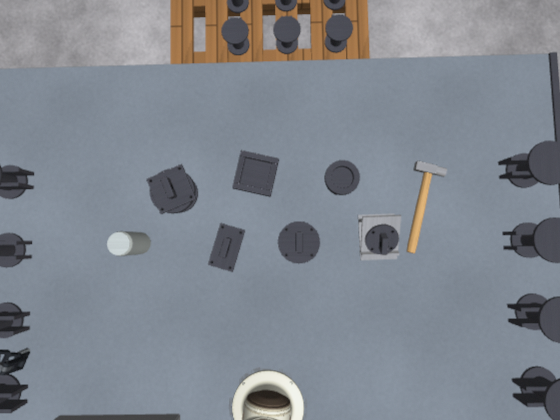

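View pics/side0.png

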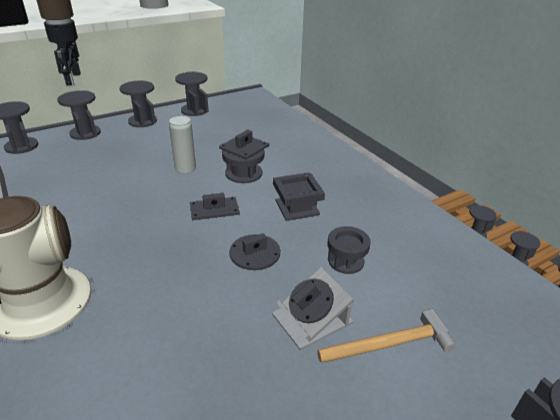

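Top view: the large housing with the square cover is at (173,190), the square housing at (256,173) and the small housing at (342,177). The large cover is at (299,242), the small cover on the rest at (381,238), the oblong at (227,247), the can at (120,243) and the hammer at right. The side view shows the same layout, with the rest's high end away from that camera.

Create h.py:
```python
from bench import arm
import cv2, numpy as np
from scipy.spatial.transform import Rotation as R
np.set_printoptions(precision=3,suppress=True)
def ray(c,px):
    Rm=cv2.Rodrigues(c["rvec"])[0]; t=np.ravel(c["tvec"])
    p=np.atleast_2d(np.asarray(px,float))
    d=np.c_[p,np.ones(len(p))]@np.linalg.inv(c["K"]).T@Rm
    return -Rm.T@t, d/np.linalg.norm(d,axis=1)[:,None]
def onplane(c,px,z):
    o,d=ray(c,px); return o+d*((z-o[2])/d[:,2])[:,None]
def proj(c,P): return cv2.projectPoints(np.atleast_2d(np.float64(P)),c["rvec"],c["tvec"],c["K"],None)[0][:,0]
def shoot(n,name):
    c=arm.get_calibration(n); im=arm.get_image(n); cv2.imwrite(f"pics/{name}.png",im); np.save(f"pics/{name}.npy",c,allow_pickle=True); return im,c
def load(name): return cv2.imread(f"pics/{name}.png"),np.load(f"pics/{name}.npy",allow_pickle=True).item()
def meet(rays):
    A=sum(np.eye(3)-np.outer(d,d) for o,d in rays); b=sum((np.eye(3)-np.outer(d,d))@o for o,d in rays); return np.linalg.solve(A,b)
def todo(P,down=None):
    "shift in tool axes from measured TCP to P"
    s=arm.read_state(); return R.from_quat(s["ee_rot"]).inv().apply(np.asarray(P)-s["position"])
```

```bash
python3 - <<'E'
from h import *
t=arm.get_calibration("top"); s=arm.get_calibration("side")
T=dict(sqcov=(173,188),sqh=(256,173),smh=(342,177),lgc=(299,242),smc=(381,240),obl=(227,247))
S=dict(sqcov=(244,146),sqh=(298,187),smh=(348,241),lgc=(255,250),smc=(311,300),obl=(214,206))
for k in T:
    P=meet([(ray(c,p)[0],ray(c,p)[1][0]) for c,p in((t,T[k]),(s,S[k]))]); print(k,P)
w=arm.get_calibration("wrist"); print(w); st=arm.read_state(); q=R.from_quat(st["ee_rot"])
o,d=ray(w,[[280,210]]); print("cam in tool",q.inv().apply(o-st["position"]),q.inv().apply(d)); print(q.as_matrix())
Rm=cv2.Rodrigues(w["rvec"])[0]; print(Rm@q.as_matrix())
E
python3 -c "
import cv2
a=cv2.imread('pics/top0.png')[140:280,130:450];cv2.imwrite('pics/c.png',cv2.resize(a,(800,350),interpolation=cv2.INTER_CUBIC))"
```

```text
sqcov [606.97  239.693  96.81 ]
sqh [648.24   15.699  70.183]
smh [ 631.863 -221.341   64.626]
lgc [ 456.24  -100.198   21.276]
smc [ 458.638 -324.258   59.88 ]
obl [445.45  104.775  24.082]
{'K': array([[310.668,   0.   , 282.821],
       [  0.   , 310.668, 206.756],
       [  0.   ,   0.   ,   1.   ]]), 'rvec': array([-1.646,  2.448,  0.367]), 'tvec': array([623.639, -39.133, 379.758])}
cam in tool [  74.475    0.037 -125.303] [[-0.305 -0.008  0.952]]
[[ 0.926 -0.377 -0.001]
 [-0.377 -0.926 -0.002]
 [ 0.     0.002 -1.   ]]
[[ 0.     1.    -0.001]
 [-0.956  0.    -0.295]
 [-0.295  0.001  0.956]]
```

View pics/c.png

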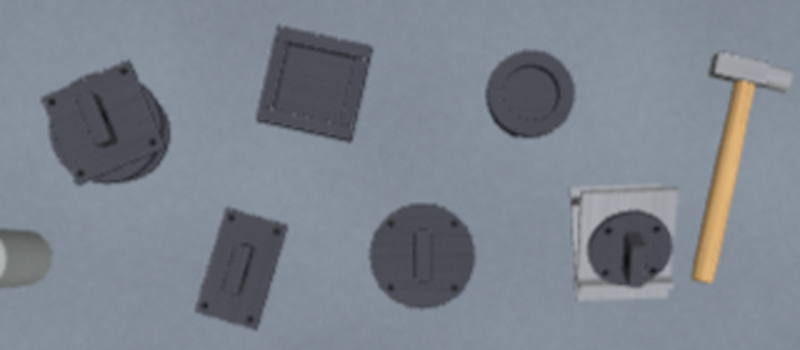

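The crop shows ribs and edges clearly: the rest's lip is toward the robot (low end -x) and the small cover's rib points along about +x. Moving above the square cover.

```bash
python3 jog.py '[[[471, 173, -40], [0, 0, -0.86]], [[471, 173, -40], [0, 0, -0.86]], [[471, 173, -40], [0, 0, -0.86]], [[471, 173, -40], [0, 0, -0.86]], [[471, 173, -40], [0, 0, -0.86]], [[471, 173, -40], [0, 0, -0.86]], [[471, 173, -40], [0, 0, -0.86]], [[471, 173, -40], [0, 0, -0.86]], [[471, 173, -40], [0, 0, -0.86]], [[471, 173, -40], [0, 0, -0.86]]]' 60
python3 jog.py '[[[0, 0, 0], [0, 0, 0]], [[0, 0, 0], [0, 0, 0]], [[0, 0, 0], [0, 0, 0]]]'
python3 -c "
from h import *
shoot('wrist','w1'); print(todo([607,240,287]))"
```

```text
clock: 1.1
position: [597.9, 248.3, 287.0]
ee_rot: [0.972, 0.234, -0.0, 0.0]
contact_force: [0.7, 0.0, 0.3]
gripper_width: 59.8
grasp_force: 0.0
clock: 1.4
position: [596.2, 250.2, 286.7]
ee_rot: [0.972, 0.235, -0.001, 0.0]
contact_force: [-0.4, -0.2, -0.1]
gripper_width: 59.8
grasp_force: 0.0
[ 4.868 14.505 -0.043]
```

View pics/w1.png

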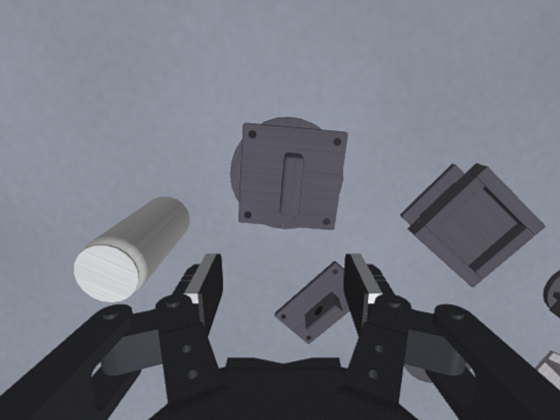

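The wrist view shows the square cover with four corner holes at (252,133), (337,141), (327,222) and (248,215), and its rib centred near (291,185). The open square housing is at right (475,225). I'll survey all the objects with a sweep of wrist shots at one orientation.

```bash
cat > s.sh <<'E'
python3 -c "
from h import *
import sys
shoot('wrist',sys.argv[1]); s=arm.read_state(); print(s['clock'],s['position'],abs(s['joint_vel']).max())" $1
E
python3 jog.py '[[[-34, 118, 0], [0, 0, 0]], [[-34, 118, 0], [0, 0, 0]], [[-34, 118, 0], [0, 0, 0]], [[-34, 118, 0], [0, 0, 0]], [[-34, 118, 0], [0, 0, 0]]]' >/dev/null; bash s.sh B
python3 jog.py '[[[-32, 107, 0], [0, 0, 0]], [[-32, 107, 0], [0, 0, 0]], [[-32, 107, 0], [0, 0, 0]], [[-32, 107, 0], [0, 0, 0]], [[-32, 107, 0], [0, 0, 0]]]' >/dev/null; bash s.sh C
python3 jog.py '[[[-64, 113, 0], [0, 0, 0]], [[-64, 113, 0], [0, 0, 0]], [[-64, 113, 0], [0, 0, 0]], [[-64, 113, 0], [0, 0, 0]], [[-64, 113, 0], [0, 0, 0]]]' >/dev/null; bash s.sh D
python3 jog.py '[[[-55, 96, 0], [0, 0, 0]], [[-55, 96, 0], [0, 0, 0]], [[-55, 96, 0], [0, 0, 0]], [[-55, 96, 0], [0, 0, 0]], [[-55, 96, 0], [0, 0, 0]]]' >/dev/null; bash s.sh E
python3 jog.py '[[[-179, 20, 0], [0, 0, 0]], [[-179, 20, 0], [0, 0, 0]], [[-179, 20, 0], [0, 0, 0]], [[-179, 20, 0], [0, 0, 0]], [[-179, 20, 0], [0, 0, 0]], [[-179, 20, 0], [0, 0, 0]]]' >/dev/null; bash s.sh F
python3 jog.py '[[[32, -107, 0], [0, 0, 0]], [[32, -107, 0], [0, 0, 0]], [[32, -107, 0], [0, 0, 0]], [[32, -107, 0], [0, 0, 0]], [[32, -107, 0], [0, 0, 0]]]' >/dev/null; bash s.sh G
python3 jog.py '[[[47, -100, 0], [0, 0, 0]], [[47, -100, 0], [0, 0, 0]], [[47, -100, 0], [0, 0, 0]], [[47, -100, 0], [0, 0, 0]], [[47, -100, 0], [0, 0, 0]]]' >/dev/null; bash s.sh H
python3 - <<'E'
import cv2,numpy as np
I=[cv2.imread(f'pics/{k}.png') for k in 'BCDEFGH']
I=[cv2.resize(i[:300],(400,214)) for i in I]
cv2.imwrite('pics/m.png',np.vstack([np.hstack(I[0:2]),np.hstack(I[2:4])]))
I=[cv2.imread(f'pics/{k}.png') for k in 'FGH']
cv2.imwrite('pics/m2.png',np.vstack([np.hstack([I[0][:300,:400],I[1][:300,:400]]),np.hstack([I[2][:300,:400],I[0][:300,160:]])]))
E
```

```text
2.0 [619.882 130.764 287.389] 0.01185951046604366
2.55 [640.53   21.383 287.198] 0.006144558732277688
3.1 [ 635.371 -108.64   287.224] 0.01250635229580577
3.65 [ 630.421 -218.716  287.305] 0.004641225131312571
4.3 [ 480.632 -318.957  287.663] 0.01694599195078465
4.85 [ 460.438 -210.222  287.196] 0.01886837183206567
5.4 [ 456.075 -100.879  287.049] 0.009096499506252386
```

View pics/m.png

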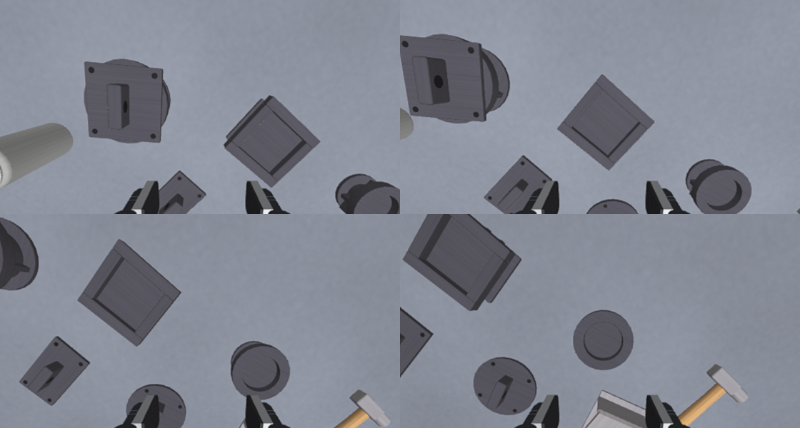

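View pics/m2.png

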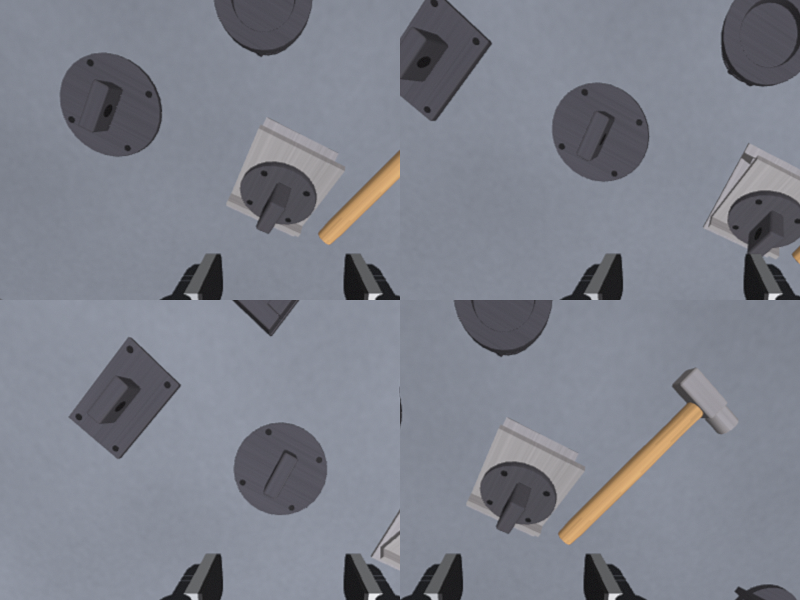

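The sweep shows everything clearly: square cover holes in A and B, square flange corners in C and D, small flange in D and E, large cover holes in F, G and H, and the small cover on the rest in F. Now measuring.

```bash
cat > meas.py <<'E'
from h import *
def hole(im,p,r=7):
    g=cv2.cvtColor(im,cv2.COLOR_BGR2GRAY).astype(float); x,y=map(int,p)
    w=g[y-r:y+r+1,x-r:x+r+1]; k=np.clip(np.median(w)-12-w,0,None)
    yy,xx=np.mgrid[y-r:y+r+1,x-r:x+r+1]; return np.array([(k*xx).sum(),(k*yy).sum()])/k.sum()
def corner(im,p):
    g=cv2.cvtColor(im,cv2.COLOR_BGR2GRAY)
    return cv2.cornerSubPix(g,np.float32([[p]]),(6,6),(-1,-1),(3,50,.01))[0,0]
def tri(views,f):
    V={k:[f(load(k)[0],p) for p in v] for k,v in views.items()}
    n=len(next(iter(V.values()))); P=[]
    for i in range(n):
        rs=[]
        for k in V:
            o,d=ray(load(k)[1],V[k][i]); rs.append((o,d[0]))
        P.append(meet(rs))
    P=np.array(P); 
    res=[np.abs(proj(load(k)[1],P)-np.array(V[k])).max() for k in V]
    return P,res
def circ(name,seed,z,keep=None):
    "outer circle of dark blob at seed cast on plane z; keep: (angle centre deg, halfwidth) in image"
    im,c=load(name); g=cv2.cvtColor(im,cv2.COLOR_BGR2GRAY)
    m=(g<108).astype(np.uint8); 
    n,l=cv2.connectedComponents(m); l=l==l[seed[1],seed[0]]
    ct=max(cv2.findContours(l.astype(np.uint8),0,1)[0],key=cv2.contourArea)[:,0].astype(float)
    if keep:
        mid=ct.mean(0); a=np.degrees(np.arctan2(ct[:,1]-mid[1],ct[:,0]-mid[0])); ct=ct[np.abs((a-keep[0]+180)%360-180)<keep[1]]
    P=onplane(c,ct,z)[:,:2]
    for _ in range(4):
        s=np.linalg.lstsq(np.c_[2*P,np.ones(len(P))],(P**2).sum(1),rcond=None)[0]
        r=np.sqrt(s[2]+s[:2]@s[:2]); e=np.linalg.norm(P-s[:2],axis=1)-r; P=P[np.abs(e)<max(1.,2*e.std())]
    return s[:2],r,e.std(),len(P)
E
python3 - <<'E'
from meas import *
def show(n,P,res):
    print(n,"centre",P.mean(0),"z",P[:,2],"res",np.array(res)); 
    for i in range(4): d=P[(i+1)%4]-P[i]; print("  edge",np.linalg.norm(d),"ang",np.degrees(np.arctan2(d[1],d[0])))
show("sqcov",*tri({"w1":[(252,133),(337,141),(327,222),(248,215)],"B":[(127,98),(214,101),(210,185),(133,183)]},hole))
show("lgc",*tri({"H":[(281,133),(319,160),(291,208),(242,183)],"G":[(184,92),(239,122),(215,173),(160,146)],"F":[(90,63),(149,94),(128,146),(71,120)]},hole))
show("sqh",*tri({"C":[(281,105),(354,169),(293,237),(220,176)],"D":[(171,36),(253,109),(193,183),(111,119)]},corner))
for z in(60,65,70,75): print(z,circ("E",(284,135),z),circ("D",(364,250),z,(45,80)))
im,_=load("E"); g=cv2.cvtColor(im,6); print(g[176,230:340:6])
E
```

```text
sqcov centre [606.328 247.015  99.908] z [ 99.56  100.168 100.429  99.474] res [0.239 0.245]
  edge 84.0013306761795 ang -67.69269661128337
  edge 83.82866704187903 ang -157.83671428048132
  edge 84.01673176943827 ang 112.42200518089173
  edge 83.9965183988586 ang 22.155383102312175
lgc centre [nan nan nan] z [   nan 17.989 20.002 19.694] res [nan nan nan]
  edge nan ang nan
  edge 72.39058471111204 ang 178.53590396266392
  edge 72.10109603743054 ang 88.80441705837482
  edge nan ang nan
sqh centre [648.307  19.567  71.911] z [72.801 68.571 73.032 73.241] res [0.262 0.29 ]
  edge 109.01769466780203 ang -103.22721804271087
  edge 108.60476731255545 ang 165.60342485210498
  edge 107.63686559222076 ang 76.28148541088488
  edge 107.57230832893042 ang -13.712791730277166
60 (array([ 631.347, -219.719]), np.float64(48.39328796790115), np.float64(0.46223849073542406), 228) (array([ 475.036, -425.728]), np.float64(158.61521928045235), np.float64(33.55626894586311), 819)
65 (array([ 632.268, -219.211]), np.float64(47.70247195043231), np.float64(0.45940634873538355), 229) (array([ 478.248, -420.749]), np.float64(156.36559937858573), np.float64(33.08034456234294), 819)
70 (array([ 633.187, -218.715]), np.float64(47.0075633390578), np.float64(0.45993913683775134), 231) (array([ 481.46 , -415.771]), np.float64(154.1159794767223), np.float64(32.60442017882278), 819)
75 (array([ 634.113, -218.214]), np.float64(46.321276743698064), np.float64(0.45322425859542376), 231) (array([ 484.672, -410.792]), np.float64(151.8663595748566), np.float64(32.128495795302605), 819)
[146 145 110  86  86  87  87  87  85  85  86  86  83  88  86  84  96 147
 146]meas.py:5: RuntimeWarning: invalid value encountered in divide
  yy,xx=np.mgrid[y-r:y+r+1,x-r:x+r+1]; return np.array([(k*xx).sum(),(k*yy).sum()])/k.sum()
```

```bash
sed -i 's/-12-w/-8-w/; s/g<108/g<116/; s/m=(g<116).astype(np.uint8);/m=(g<116).astype(np.uint8); m[246:,150:]=0;/' meas.py
python3 - <<'E'
from meas import *
L={"H":[(281,133),(319,160),(291,208),(242,183)],"G":[(184,92),(239,122),(215,173),(160,146)],"F":[(90,63),(149,94),(128,146),(71,120)]}
for k in L: print(k,np.array([hole(load(k)[0],p) for p in L[k]]).tolist())
for S in(L,{k:L[k] for k in"HG"}):
    P,r=tri(S,hole); print("lgc",P,r,P.mean(0))
for k,c in {"C":[(281,105),(354,169),(293,237),(220,176)],"D":[(171,36),(253,109),(193,183),(111,119)]}.items():
    im,cal=load(k); q=np.array([corner(im,p) for p in c]); print(k,q.tolist()); print(onplane(cal,q,75)[:,:2],onplane(cal,q,75).mean(0))
for z in(64,67,70,73): print(z,circ("E",(284,135),z),circ("D",(395,235),z,(60,75)))
E
```

```text
H [[nan, nan], [318.69956458635704, 159.52830188679246], [291.1581259150805, 207.41434846266472], [242.16306695464363, 182.08855291576674]]
G [[184.23691722169363, 91.88677450047574], [239.1039755351682, 121.84199796126401], [213.9003250270856, 173.25352112676057], [161.34543761638733, 146.02513966480447]]
F [[89.82357930449534, 62.31891433418151], [149.55654761904762, 93.1421130952381], [127.16401590457257, 147.6202783300199], [71.10175438596491, 119.11140350877193]]
lgc [[     nan      nan      nan]
 [ 491.027 -133.711   17.794]
 [ 418.634 -131.832   20.082]
 [ 420.119  -59.703   19.634]] [np.float64(nan), np.float64(nan), np.float64(nan)] [nan nan nan]
lgc [[     nan      nan      nan]
 [ 490.756 -133.666   18.988]
 [ 418.622 -131.836   20.02 ]
 [ 420.099  -59.703   19.615]] [np.float64(nan), np.float64(nan)] [nan nan nan]
C [[282.4083557128906, 103.1278305053711], [356.4109191894531, 170.2020721435547], [291.63629150390625, 238.60598754882812], [219.10308837890625, 180.13624572753906]]
[[713.242  59.44 ]
 [688.262 -44.654]
 [583.946 -19.157]
 [609.195  84.817]] [648.661  20.111  
[... 523 characters left out ...]
6454837253815), np.float64(0.4422043709898521), 232) (array([ 640.42 , -226.401]), np.float64(37.40936866011882), np.float64(3.556210452552718), 89)
70 (array([ 633.147, -218.613]), np.float64(47.23174797891043), np.float64(0.4383644318976557), 232) (array([ 640.951, -225.084]), np.float64(37.084576120970624), np.float64(3.5253350150895497), 89)
73 (array([ 633.711, -218.31 ]), np.float64(46.82239461095314), np.float64(0.43860569574563635), 233) (array([ 641.481, -223.767]), np.float64(36.75978358183464), np.float64(3.4944595776263205), 89)meas.py:5: RuntimeWarning: invalid value encountered in divide
  yy,xx=np.mgrid[y-r:y+r+1,x-r:x+r+1]; return np.array([(k*xx).sum(),(k*yy).sum()])/k.sum()
```

```bash
python3 jog.py '[[[292, -241, 60], [0, 0, 0.087]], [[292, -241, 60], [0, 0, 0.087]], [[292, -241, 60], [0, 0, 0.087]], [[292, -241, 60], [0, 0, 0.087]], [[292, -241, 60], [0, 0, 0.087]], [[292, -241, 60], [0, 0, 0.087]], [[292, -241, 60], [0, 0, 0.087]], [[292, -241, 60], [0, 0, 0.087]], [[292, -241, 60], [0, 0, 0.087]], [[292, -241, 60], [0, 0, 0.087]]]' 50 | head -3
python3 - <<'E'
from meas import *
shoot('wrist','I'); s=arm.read_state(); e=R.from_quat(s["ee_rot"]).as_matrix(); print(np.degrees(np.arctan2(e[1,0],e[0,0])),e[:,2],s["position"],abs(s["joint_vel"]).max())
im,c=load("I"); P=np.array([[606.3+59.4*np.cos(np.radians(22.2+45+90*k)),247+59.4*np.sin(np.radians(22.2+45+90*k)),100] for k in range(4)])
q=proj(c,P); h=np.array([hole(im,p,9) for p in q]); print(q,h); print(onplane(c,h,100).mean(0))
print(todo([606.3,247,125]))
E
```

```text
clock: 6.4
position: [606.5, 246.7, 225.8]
ee_rot: [0.982, 0.191, -0.001, 0.001]
22.028123809592635 [-0.001 -0.001 -1.   ] [606.307 246.204 226.659] 0.027602880702786388
[[230.302 153.144]
 [235.293 248.828]
 [330.396 248.593]
 [334.937 152.899]] [[230.384 153.101]
 [232.662 251.306]
 [333.524 251.938]
 [334.899 152.966]]
[605.037 246.347 100.   ]
[  0.421  -0.793 101.658]
```

```bash
python3 jog.py '[[[0.4, -0.8, 45], [0, 0, 0]], [[0.4, -0.8, 75], [0, 0, 0]], [[0.4, -0.8, 95], [0, 0, 0]], [[0.4, -0.8, 102], [0, 0, 0]], [[0.4, -0.8, 102], [0, 0, 0]]]'
python3 jog.py '[[[0, 0, 0], [0, 0, 0]], [[0, 0, 0], [0, 0, 0]], [[0, 0, 0], [0, 0, 0]], [[0, 0, 0], [0, 0, 0]], [[0, 0, 0], [0, 0, 0]], [[0, 0, 0], [0, 0, 0]]]' 0
```

```text
clock: 6.95
position: [605.9, 247.1, 125.2]
ee_rot: [0.982, 0.191, -0.0, 0.0]
contact_force: [-0.1, 0.3, 1.0]
gripper_width: 50.0
grasp_force: 0.0
clock: 7.55
position: [606.9, 248.7, 127.5]
ee_rot: [0.981, 0.192, 0.002, -0.0]
contact_force: [-0.2, -2.2, 5.2]
gripper_width: 16.8
grasp_force: 59.5
```

```bash
python3 jog.py '[[[0, 0, -10], [0, 0, 0]], [[0, 0, -40], [0, 0, 0]], [[0, 0, -70], [0, 0, 0]], [[0, 0, -70], [0, 0, 0]], [[0, 0, -70], [0, 0, 0]], [[0, 0, -70], [0, 0, 0]]]'
cat > held.py <<'E'
import sys
from meas import *
# in-hand hole check: args name, half-spacing of holes, angle0
def held(name,rad,a0,z=24):
    s=arm.read_state(); e=R.from_quat(s["ee_rot"]); im,c=shoot('wrist',name)
    P=np.array([[rad*np.cos(a0+k*np.pi/2),rad*np.sin(a0+k*np.pi/2),z] for k in range(4)])
    q=proj(c,e.apply(P)+s["position"])
    print(q); return im,c,q,s,e
E
python3 - <<'E'
from held import *
im,c,q,s,e=held('J',59.4,np.pi/4)
print(s["position"],todo([648.5,19.9,195]))
E
```

```text
clock: 8.15
position: [603.8, 247.9, 191.6]
ee_rot: [0.981, 0.191, -0.004, 0.001]
contact_force: [0.3, -0.7, -8.4]
gripper_width: 16.9
grasp_force: 59.6
[[369.292 180.446]
 [357.13  324.922]
 [209.747 324.928]
 [197.887 180.411]]
[603.784 247.928 191.585] [-44.666 227.988  -2.91 ]
```

View pics/J.png

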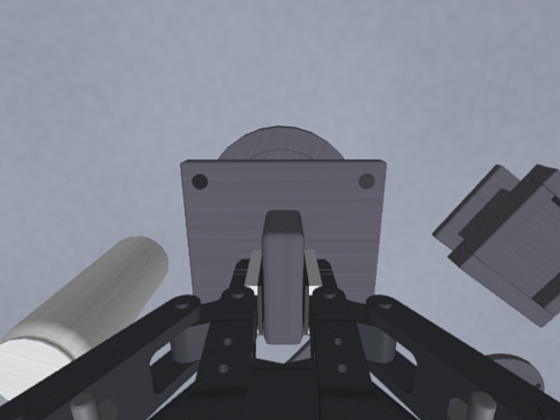

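The square cover is held level, with holes at (200,181) and (367,181) almost where predicted. Next I compute the in-hand offset and carry it over to the square housing.

```bash
cat >> held.py <<'E'
def inhand(name,guess,span,s,e):
    im,c=load(name); h=np.array([hole(im,p,9) for p in guess]); o,d=ray(c,h)
    o=e.inv().apply(o-s["position"]); d=e.inv().apply(d)
    from scipy.optimize import brentq
    at=lambda z:o+d*((z-o[2])/d[:,2])[:,None]
    z=brentq(lambda z:np.linalg.norm(np.diff(at(z)[:,:2],axis=0))-span,0,80); P=at(z)
    v=P[1]-P[0]; print("px",h.round(1).tolist(),"plate z in tool",z,"mid",P.mean(0),"dir deg",np.degrees(np.arctan2(v[1],v[0])))
E
python3 - <<'E'
from held import *
s=arm.read_state(); e=R.from_quat(s["ee_rot"]); inhand('J',[(200,181),(367,181)],84,s,e); print(s["position"])
E
python3 jog.py '[[[-45, 228, 0], [0, 0, 0.623]], [[-45, 228, 0], [0, 0, 0.623]], [[-45, 228, 0], [0, 0, 0.623]], [[-45, 228, 0], [0, 0, 0.623]], [[-45, 228, 0], [0, 0, 0.623]], [[-45, 228, 0], [0, 0, 0.623]], [[-45, 228, 0], [0, 0, 0.623]], [[-45, 228, 0], [0, 0, 0.623]]]'
python3 - <<'E'
from held import *
im,c,q,s,e=held('K',59.4,np.pi/4); m=e.as_matrix(); print(np.degrees(np.arctan2(m[1,0],m[0,0])),m[:,2],s["position"])
inhand('K',[(200,181),(367,181)],84,s,e); print(todo([648.5,19.9,120]))
E
```

```text
px [[199.5, 181.3], [361.0, 178.8]] plate z in tool 33.358157192630344 mid [39.886 -1.885 33.358] dir deg 89.06585413812947
[604.103 247.936 191.743]
clock: 9.0
position: [649.5, 21.1, 193.9]
ee_rot: [0.993, -0.118, -0.001, 0.0]
contact_force: [-0.8, 0.7, -8.2]
gripper_width: 16.7
grasp_force: 60.8
[[368.427 180.237]
 [356.406 324.774]
 [208.994 324.813]
 [197.028 180.217]]
-13.533136796086232 [-0.002 -0.    -1.   ] [649.487  21.119 193.876]
px [[199.6, 181.4], [364.9, 182.4]] plate z in tool 29.24805103361986 mid [40.009 -0.243 29.248] dir deg 90.35922428786706
[-0.601  1.883 74.299]
```

```bash
python3 jog.py '[[[1, 1.4, 30], [0, 0, 0]], [[1, 1.4, 52], [0, 0, 0]], [[1, 1.4, 64], [0, 0, 0]], [[1, 1.4, 66], [0, 0, 0]], [[1, 1.4, 66], [0, 0, 0]]]'; python3 jog.py '[[[0, 0, 0], [0, 0, 0]]]'; python3 jog.py '[[[0, 0, 3], [0, 0, 0]], [[0, 0, 6], [0, 0, 0]], [[0, 0, 8], [0, 0, 0]], [[0, 0, 8], [0, 0, 0]]]'
```

```text
clock: 9.55
position: [651.4, 19.6, 129.7]
ee_rot: [0.993, -0.117, 0.001, 0.0]
contact_force: [0.5, -0.6, -7.5]
gripper_width: 17.1
grasp_force: 60.7
clock: 9.65
position: [651.9, 19.4, 130.9]
ee_rot: [0.993, -0.118, 0.002, -0.0]
contact_force: [0.4, -0.1, -7.1]
gripper_width: 17.1
grasp_force: 60.7
clock: 10.05
position: [650.4, 18.7, 120.8]
ee_rot: [0.993, -0.118, -0.0, 0.0]
contact_force: [-0.1, -0.7, -7.8]
gripper_width: 16.3
grasp_force: 60.8
```

```bash
for i in 1 ; do python3 jog.py '[[[0, 0, 2], [0, 0, 0]], [[0, 0, 3], [0, 0, 0]], [[0, 0, 3], [0, 0, 0]]]' | sed -n '2p;4p'; python3 jog.py '[[[0, 0, 2], [0, 0, 0]], [[0, 0, 3], [0, 0, 0]], [[0, 0, 3], [0, 0, 0]]]'| sed -n '2p;4p'; python3 jog.py '[[[0, 0, 2], [0, 0, 0]], [[0, 0, 2], [0, 0, 0]]]'| sed -n '2p;4p'; done
```

```text
position: [650.6, 18.8, 118.0]
contact_force: [0.6, 0.2, -8.5]
position: [650.6, 18.9, 115.0]
contact_force: [0.2, -0.3, -8.7]
position: [650.7, 18.9, 113.0]
contact_force: [-0.1, -0.4, -7.9]
```

```bash
python3 jog.py '[[[0, 0, 1], [0, 0, 0]], [[0, 0, 1], [0, 0, 0]]]' | sed -n '2p;4p'; python3 jog.py '[[[0, 0, 1], [0, 0, 0]], [[0, 0, 1], [0, 0, 0]]]'| sed -n '2p;4p'; python3 jog.py '[[[0, 0, 1], [0, 0, 0]], [[0, 0, 1], [0, 0, 0]]]'| sed -n '2p;4p'; python3 jog.py '[[[0, 0, 1], [0, 0, 0]], [[0, 0, 1], [0, 0, 0]]]'| sed -n '2p;4p'
```

```text
position: [650.8, 18.8, 112.9]
contact_force: [-1.8, 0.5, -5.3]
position: [650.8, 18.7, 112.7]
contact_force: [-4.1, -0.6, 2.2]
position: [650.8, 18.7, 112.7]
contact_force: [-5.7, -0.8, 6.5]
position: [650.8, 18.8, 112.7]
contact_force: [-8.2, 0.2, 10.0]
```

```bash
python3 jog.py '[[[0, 0, 0], [0, 0, 0]], [[0, 0, 0], [0, 0, 0]], [[0, 0, 0], [0, 0, 0]], [[0, 0, 0], [0, 0, 0]]]' 55 | tail -2;  python3 jog.py '[[[0, 0, -20], [0, 0, 0]], [[0, 0, -60], [0, 0, 0]], [[0, 0, -110], [0, 0, 0]], [[0, 0, -165], [0, 0, 0]], [[0, 0, -165], [0, 0, 0]], [[0, 0, -165], [0, 0, 0]]]' >/dev/null; bash s.sh L
python3 jog.py '[[[-63, -150, 0], [0, 0, 0]], [[-63, -150, 0], [0, 0, 0]], [[-63, -150, 0], [0, 0, 0]], [[-63, -150, 0], [0, 0, 0]], [[-63, -150, 0], [0, 0, 0]], [[-63, -150, 0], [0, 0, 0]]]' >/dev/null; bash s.sh M
python3 jog.py '[[[-39, -57, 0], [0, 0, 0]], [[-39, -57, 0], [0, 0, 0]], [[-39, -57, 0], [0, 0, 0]], [[-39, -57, 0], [0, 0, 0]]]' >/dev/null; bash s.sh N
python3 -c "
import cv2,numpy as np
I=[cv2.imread(f'pics/{k}.png')[:300,100:460] for k in 'LMN']
I.append(cv2.imread('pics/M.png')[:300,200:560])
cv2.imwrite('pics/m3.png',np.vstack([np.hstack(I[:2]),np.hstack(I[2:])]))"
```

```text
gripper_width: 55.0
grasp_force: 0.0
12.7 [650.646  19.013 274.144] 0.04498369897004426
13.35 [624.559 178.391 272.961] 0.015007216272582558
13.8 [600.444 242.855 274.149] 0.008107744328300413
```

View pics/m3.png

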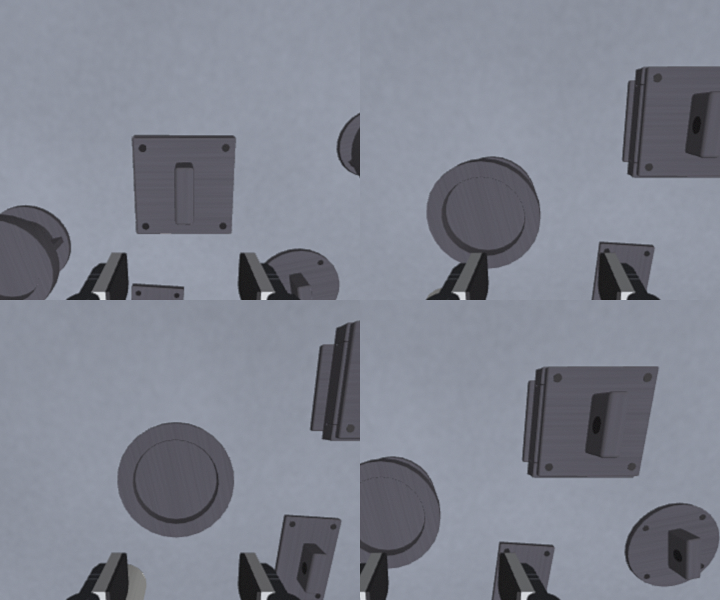

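Square cover seated flush (L view, holes at about (242,148), (327,148), (322,226), (245,226)). The large housing is now open, its rim centred near (276,180) in N.

Run:
```python
from meas import *
P,r=tri({"L":[(242,148),(327,148),(322,226),(245,226)],"M":[(397,78),(487,77),(472,167),(388,167)]},hole); print("sqcov",P,P.mean(0),r)
for z in(74,77,80,83): print(z,circ("N",(276,230),z),circ("M",(180,212),z,(180,75)))
L={"G":[(184,92),(239,122),(215,173),(160,146)],"F":[(90,63),(149,94),(128,146),(71,120)]}
P,r=tri(L,hole); print("lgc",P,P.mean(0),r)
im,c=load("H"); h=np.array([hole(im,p) for p in [(319,160),(242,183)]]); Q=onplane(c,h,20); print(Q,Q.mean(0))
for z in(8,14,20): print(z,circ("H",(280,200),z),circ("G",(200,170),z))
```

```text
sqcov [[700.038  50.088  84.562]
 [680.678 -31.654  84.804]
 [599.032 -12.279  84.825]
 [618.3    69.494  84.858]] [649.512  18.912  84.762] [np.float64(0.08553714837211146), np.float64(0.09203662155135817)]
74 (array([603.209, 250.298]), np.float64(62.01223649234416), np.float64(0.3756234258441895), 326) (array([615.293, 263.723]), np.float64(47.614972346891555), np.float64(3.435813090724923), 126)
77 (array([603.849, 250.078]), np.float64(61.43754351361926), np.float64(0.37564506384743035), 327) (array([616.051, 262.778]), np.float64(47.17360215478714), np.float64(3.403964589946563), 126)
80 (array([604.49 , 249.852]), np.float64(60.86582355805708), np.float64(0.37214941986613653), 327) (array([616.809, 261.833]), np.float64(46.73223196269014), np.float64(3.3721160891681126), 126)
83 (array([605.132, 249.626]), np.float64(60.294103602502766), np.float64(0.36865377588484155), 327) (array([617.567, 260.888]), np.float64(46.29086177060331), np.float64(3.3402675883895574), 126)
lgc [[ 492.274  -61.317   19.624]
 [ 491.142 -133.326   16.474]
 [ 418.618 -131.845   20.128]
 [ 420.108  -59.702   19.633]] [455.536 -96.548  18.965] [np.float64(0.3665891398903369), np.float64(0.3830600270768514)]
[[ 490.677 -133.5     20.   ]
 [ 420.236  -59.708   20.   ]] [455.456 -96.604  20.   ]
8 (array([454.105, -97.282]), np.float64(60.69081134111869), np.float64(0.37408709179060406), 260) (array([454.024, -94.856]), np.float64(60.94519629584641), np.float64(0.3994458532277528), 276)
14 (array([455.119, -96.811]), np.float64(59.78651951892746), np.float64(0.3729714980878052), 261) (array([455.101, -96.044]), np.float64(60.041718203393124), np.float64(0.3935242941969024), 276)
20 (array([456.134, -96.348]), np.float64(58.8861281988262), np.float64(0.36735450779926687), 261) (array([456.172, -97.232]), np.float64(59.13479705551333), np.float64(0.3914503752793795), 277)
```

```bash
python3 jog.py '[[[-62, 364, 74], [0, 0, -0.213]], [[-62, 364, 74], [0, 0, -0.213]], [[-62, 364, 74], [0, 0, -0.213]], [[-62, 364, 74], [0, 0, -0.213]], [[-62, 364, 74], [0, 0, -0.213]], [[-62, 364, 74], [0, 0, -0.213]], [[-62, 364, 74], [0, 0, -0.213]], [[-62, 364, 74], [0, 0, -0.213]], [[-62, 364, 74], [0, 0, -0.213]], [[-62, 364, 74], [0, 0, -0.213]]]' 50 | head -2
python3 - <<'E'
from meas import *
for z in(74,80,86): print(z,circ("N",(276,230),z)[0],circ("M",(180,212),z,(200,50)))
for z in(64,70,76): print(z,circ("E",(284,135),z)[0],circ("D",(395,235),z,(-20,45)))
s=arm.read_state(); e=R.from_quat(s["ee_rot"]).as_matrix(); print(np.degrees(np.arctan2(e[1,0],e[0,0])),e[:,2],s["position"])
im,c=shoot('wrist','O'); q=proj(c,[[492.2,-61.2,20],[490.7,-133.4,20]]); h=np.array([hole(im,p,8) for p in q]); print(q,h)
print(todo([455.5,-96.6,45]))
E
```

```text
clock: 14.8
position: [454.3, -96.7, 200.6]
74 [603.209 250.298] (array([601.477, 248.907]), np.float64(64.22192357915105), np.float64(0.3446819142277395), 87)
80 [604.49  249.852] (array([603.25 , 247.292]), np.float64(63.03130468976817), np.float64(0.3382918098048436), 87)
86 [605.773 249.4  ] (array([605.022, 245.677]), np.float64(61.84068580038132), np.float64(0.33190170538196817), 87)
64 [ 632.042 -219.217] (array([ 629.104, -217.912]), np.float64(51.245566255812), np.float64(0.43855821681150287), 60)
70 [ 633.147 -218.613] (array([ 630.35 , -215.447]), np.float64(50.36338538547963), np.float64(0.43100853597741456), 60)
76 [ 634.274 -218.006] (array([ 631.597, -212.982]), np.float64(49.48120451515683), np.float64(0.42345885514320736), 60)
-1.5306672909128767 [ 0.001 -0.    -1.   ] [454.298 -96.671 200.565]
[[245.431 151.221]
 [319.381 150.794]] [[245.579 151.014]
 [319.407 150.668]]
[  0.514   0.62  155.692]
```

```bash
python3 jog.py '[[[0.8, 0.3, 50], [0, 0, 0]], [[0.8, 0.3, 98], [0, 0, 0]], [[0.8, 0.3, 130], [0, 0, 0]], [[0.8, 0.3, 150], [0, 0, 0]], [[0.8, 0.3, 155], [0, 0, 0]], [[0.8, 0.3, 155], [0, 0, 0]]]'|sed -n 2,4p
python3 jog.py '[[[0, 0, 0], [0, 0, 0]], [[0, 0, 0], [0, 0, 0]], [[0, 0, 0], [0, 0, 0]], [[0, 0, 0], [0, 0, 0]], [[0, 0, 0], [0, 0, 0]]]' 0
python3 jog.py '[[[0, 0, -10], [0, 0, 0]], [[0, 0, -40], [0, 0, 0]], [[0, 0, -90], [0, 0, 0]], [[0, 0, -140], [0, 0, 0]], [[0, 0, -140], [0, 0, 0]], [[0, 0, -140], [0, 0, 0]]]'
python3 - <<'E'
from held import *
im,c,q,s,e=held('P',51,np.pi/4,27)
inhand('P',[q[3],q[0]],72.1,s,e); m=e.as_matrix(); print(s["position"],m[:,2],np.degrees(np.arctan2(m[1,0],m[0,0])),todo([604.5,249.85,185]))
E
```

```text
position: [455.9, -95.1, 45.0]
ee_rot: [1.0, -0.011, -0.0, 0.0]
contact_force: [0.1, -0.3, 0.7]
clock: 15.95
position: [456.4, -95.7, 46.8]
ee_rot: [1.0, -0.012, 0.002, -0.0]
contact_force: [-0.9, -1.3, 6.0]
gripper_width: 16.6
grasp_force: 59.8
clock: 16.55
position: [453.9, -95.2, 185.3]
ee_rot: [1.0, -0.013, -0.0, -0.001]
contact_force: [-1.5, -0.7, -8.9]
gripper_width: 17.0
grasp_force: 60.0
[[354.435 190.504]
 [345.842 312.591]
 [220.075 312.614]
 [211.604 190.486]]
px [[211.6, 192.1], [353.6, 192.4]] plate z in tool 27.559203085776723 mid [34.994 -0.19  27.559] dir deg 90.10786383848263
[453.859 -95.183 185.282] [-0.     0.002 -1.   ] -1.444845562475548 [ 143.064 -348.934   -1.637]
```

```bash
python3 jog.py '[[[143, -349, 0], [0, 0, 0]], [[143, -349, 0], [0, 0, 0]], [[143, -349, 0], [0, 0, 0]], [[143, -349, 0], [0, 0, 0]], [[143, -349, 0], [0, 0, 0]], [[143, -349, 0], [0, 0, 0]], [[143, -349, 0], [0, 0, 0]], [[143, -349, 0], [0, 0, 0]], [[143, -349, 0], [0, 0, 0]], [[143, -349, 0], [0, 0, 0]]]' | sed -n 2,4p
python3 - <<'E'
from held import *
im,c,q,s,e=held('Q',51,np.pi/4,27)
inhand('Q',[q[3],q[0]],72.1,s,e); m=e.as_matrix(); print(s["position"],m[:,2],np.degrees(np.arctan2(m[1,0],m[0,0])),todo([605.5,249.7,132]))
E
```

```text
position: [604.3, 249.5, 180.3]
ee_rot: [1.0, -0.012, -0.004, 0.002]
contact_force: [-0.7, -0.2, -7.8]
[[354.417 190.504]
 [345.826 312.595]
 [220.055 312.619]
 [211.58  190.487]]
px [[211.7, 192.1], [353.9, 192.3]] plate z in tool 27.413841502336854 mid [35.058 -0.092 27.414] dir deg 90.07129161449691
[604.31  249.504 180.297] [-0.009 -0.005 -1.   ] -1.3473609528003967 [ 1.347 -1.172 49.204]
```

```bash
python3 jog.py '[[[1, -0.5, 25], [0, 0, 0]], [[1, -0.5, 40], [0, 0, 0]], [[1, -0.5, 50], [0, 0, 0]], [[1, -0.5, 50], [0, 0, 0]], [[1, -0.5, 50], [0, 0, 0]]]' | sed -n 2,4p; python3 -c "
from h import *
for i in range(2): s=arm.read_state(); print(s['position'],R.from_quat(s['ee_rot']).as_matrix()[:,2])"
python3 jog.py '[[[0, 0, 2], [0, 0, 0]], [[0, 0, 4], [0, 0, 0]], [[0, 0, 4], [0, 0, 0]]]'| sed -n 2,4p
```

```text
position: [607.8, 249.9, 135.6]
ee_rot: [1.0, -0.012, 0.0, 0.0]
contact_force: [-0.0, 0.4, -6.9]
[607.823 249.865 135.576] [ 0. -0. -1.]
[607.823 249.865 135.576] [ 0. -0. -1.]
position: [607.4, 250.4, 131.4]
ee_rot: [1.0, -0.012, 0.0, -0.0]
contact_force: [0.3, -0.7, -7.4]
```

```bash
python3 jog.py '[[[-1.8, 0.4, 0], [0, 0, 0]], [[-1.8, 0.4, 1], [0, 0, 0]], [[-1.8, 0.4, 1], [0, 0, 0]]]'| sed -n 2,4p
python3 jog.py '[[[0, 0, 2], [0, 0, 0]], [[0, 0, 4], [0, 0, 0]], [[0, 0, 4], [0, 0, 0]]]'| sed -n 2,4p; python3 jog.py '[[[0, 0, 2], [0, 0, 0]], [[0, 0, 3], [0, 0, 0]], [[0, 0, 3], [0, 0, 0]]]'| sed -n 2,4p
```

```text
position: [605.6, 250.1, 130.2]
ee_rot: [1.0, -0.012, -0.0, 0.0]
contact_force: [-0.0, 0.9, -8.8]
position: [605.4, 249.9, 125.6]
ee_rot: [1.0, -0.012, -0.001, 0.0]
contact_force: [-0.4, 0.2, -7.9]
position: [605.6, 249.9, 123.0]
ee_rot: [1.0, -0.012, -0.0, 0.0]
contact_force: [-0.2, 0.2, -7.9]
```

No contact at 123, so the boss is entering the mouth.

```bash
python3 jog.py '[[[0, 0, 2], [0, 0, 0]], [[0, 0, 4], [0, 0, 0]], [[0, 0, 4], [0, 0, 0]]]'| sed -n '2p;4p'; python3 jog.py '[[[0, 0, 1], [0, 0, 0]], [[0, 0, 1], [0, 0, 0]]]'| sed -n '2p;4p';python3 jog.py '[[[0, 0, 1], [0, 0, 0]], [[0, 0, 1], [0, 0, 0]]]'| sed -n '2p;4p';python3 jog.py '[[[0, 0, 1], [0, 0, 0]], [[0, 0, 1], [0, 0, 0]]]'| sed -n '2p;4p'; python3 jog.py '[[[0, 0, 1], [0, 0, 0]], [[0, 0, 1], [0, 0, 0]]]'| sed -n '2p;4p'
```

```text
position: [605.4, 249.9, 118.7]
contact_force: [-0.4, -0.7, -8.3]
position: [605.7, 250.0, 118.1]
contact_force: [-0.0, -1.1, -8.7]
position: [605.8, 250.1, 117.2]
contact_force: [-0.9, -0.2, -7.1]
position: [605.8, 250.0, 117.1]
contact_force: [-1.9, -0.2, -3.5]
position: [605.8, 250.0, 116.9]
contact_force: [-5.2, -1.5, 2.6]
```

```bash
python3 jog.py '[[[0, 0, 0], [0, 0, 0]], [[0, 0, 0], [0, 0, 0]], [[0, 0, 0], [0, 0, 0]], [[0, 0, 0], [0, 0, 0]]]' 55 | tail -2;  python3 jog.py '[[[0, 0, -20], [0, 0, 0]], [[0, 0, -60], [0, 0, 0]], [[0, 0, -110], [0, 0, 0]], [[0, 0, -155], [0, 0, 0]], [[0, 0, -155], [0, 0, 0]], [[0, 0, -155], [0, 0, 0]]]' >/dev/null; bash s.sh R1
python3 jog.py '[[[-70, 300, 0], [0, 0, 0]], [[-70, 300, 0], [0, 0, 0]], [[-70, 300, 0], [0, 0, 0]], [[-70, 300, 0], [0, 0, 0]], [[-70, 300, 0], [0, 0, 0]], [[-70, 300, 0], [0, 0, 0]], [[-70, 300, 0], [0, 0, 0]]]' | sed -n 2p
python3 jog.py '[[[-66, 284, -15], [0, 0, 0]], [[-66, 284, -15], [0, 0, 0]], [[-66, 284, -15], [0, 0, 0]], [[-66, 284, -15], [0, 0, 0]], [[-66, 284, -15], [0, 0, 0]], [[-66, 284, -15], [0, 0, 0]], [[-66, 284, -15], [0, 0, 0]], [[-66, 284, -15], [0, 0, 0]], [[-66, 284, -15], [0, 0, 0]]]'  | sed -n 2p; bash s.sh R2
python3 jog.py '[[[-65, -50, 0], [0, 0, 0]], [[-65, -50, 0], [0, 0, 0]], [[-65, -50, 0], [0, 0, 0]], [[-65, -50, 0], [0, 0, 0]]]' >/dev/null; bash s.sh R3
python3 -c "
import cv2,numpy as np
I=[cv2.imread(f'pics/{k}.png')[:300,100:460] for k in ('R1','R2','R3')]
cv2.imwrite('pics/m4.png',np.vstack([np.hstack(I[:2]),np.hstack([I[2],I[2]])]))"
```

```text
gripper_width: 55.1
grasp_force: 0.0
21.5 [605.429 249.996 269.919] 0.03286218824453872
position: [526.1, -52.1, 268.6]
position: [455.9, -329.7, 284.1]
23.15 [ 456.154 -329.475  284.477] 0.008171429368604575
23.6 [ 392.99  -278.476  285.768] 0.022599979811517203
```

View pics/m4.png

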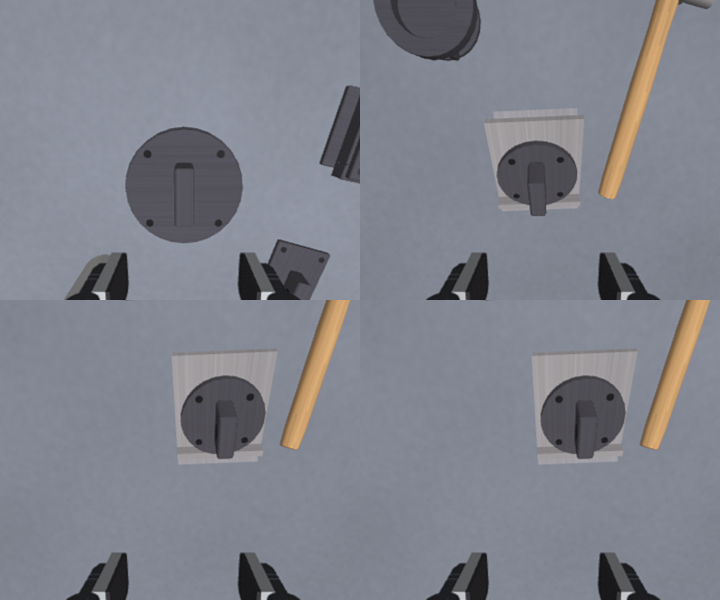

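R1 shows the large cover on its housing with holes at (247,154), (321,154), (318,223) and (250,223). R2 and R3 show the small cover's four holes, at (252,162), (300,160), (297,195), (256,196) in R2. The hammer handle is clear to the right.

Run:
```python
from meas import *
im,c=load("R1"); h=np.array([hole(im,p) for p in [(247,154),(321,154),(318,223),(250,223)]])
for z in (98,100,102): Q=onplane(c,h,z); print(z,Q.mean(0),[np.linalg.norm(Q[i]-Q[i-1]) for i in range(4)])
V={"R2":[(252,162),(300,160),(297,195),(256,196)],"R3":[(299,99),(350,97),(344,140),(299,142)],"F":[(264,174),(306,193),(288,220),(249,203)]}
for S in (V,{k:V[k] for k in("R2","R3")}):
    P,r=tri(S,lambda i,p:hole(i,p,5)); ctr=P.mean(0); u=(P[0]+P[1]-P[2]-P[3]); v=(P[0]+P[3]-P[1]-P[2]); u/=np.linalg.norm(u)
    n=np.cross(u,v); n/=np.linalg.norm(n); print(P,r,"ctr",ctr,"u",u,"n",n,"tilt",np.degrees(np.arccos(n[2])),"edges",[np.linalg.norm(P[i]-P[i-1]) for i in range(4)])
    v=np.cross(n,u); M=np.c_[u,-v,-n]      # tool x up slope, z into plate
    tgt=ctr+25*n                            # TCP 25 mm above plate top along normal
    s=arm.read_state(); e=R.from_quat(s["ee_rot"])
    pre=tgt+110*n
    print("tgt",tgt,"pre",pre,"shift pre",todo(pre),"rotvec tool",(e.inv()*R.from_matrix(M)).as_rotvec())
```

```text
98 [606.871 249.977  98.   ] [np.float64(70.1996178080582), np.float64(70.27582199098421), np.float64(70.1965139958397), np.float64(70.21734916585584)]
100 [607.361 249.967 100.   ] [np.float64(69.73076942978916), np.float64(69.80646466111831), np.float64(69.72768634727515), np.float64(69.74838236360374)]
102 [607.851 249.957 102.   ] [np.float64(69.26192105152002), np.float64(69.33710733125235), np.float64(69.25885869871038), np.float64(69.27941556135167)]
[[ 478.685 -296.111   75.199]
 [ 479.674 -348.473   75.133]
 [ 434.421 -349.244   49.454]
 [ 433.406 -296.961   49.261]] [np.float64(0.03213645922724595), np.float64(0.027754474344021673), np.float64(0.050758942525988004)] ctr [ 456.547 -322.697   62.261] u [0.869 0.016 0.495] n [-0.495 -0.008  0.869] tilt 29.68559411865372 edges [np.float64(52.18928197304491), np.float64(52.37076033482186), np.float64(52.03740695185548), np.float64(52.293661320219854)]
tgt [ 444.168 -322.908   83.98 ] pre [ 389.699 -323.835  179.544] shift pre [ -2.453  45.352 106.25 ] rotvec tool [ 0.01   0.517 -0.038]
[[ 478.684 -296.115   75.245]
 [ 479.662 -348.444   75.165]
 [ 434.411 -349.257   49.329]
 [ 433.386 -296.946   49.067]] [np.float64(0.014788614211909135), np.float64(0.015522145006741539)] ctr [ 456.536 -322.69    62.201] u [0.867 0.016 0.498] n [-0.498 -0.008  0.867] tilt 29.870084293976227 edges [np.float64(52.32538283008463), np.float64(52.33765552352019), np.float64(52.113094174204704), np.float64(52.32137752048948)]
tgt [ 444.086 -322.891   83.88 ] pre [ 389.31  -323.773  179.268] shift pre [ -2.844  45.298 106.525] rotvec tool [ 0.01   0.52  -0.039]
```

Large cover is seated: hole spacing puts the plate top at z≈90, centred at (604.9,250.0) against the housing at (604.5,249.9). Small cover pose resolved: tilt 29.8°, centre (456.5,-322.7,62.2). Going to the tilted pre-grasp.

```bash
python3 jog.py '[[[-2.5, 45.3, 106], [0.01, 0.518, -0.038]], [[-2.5, 45.3, 106], [0.01, 0.518, -0.038]], [[-2.5, 45.3, 106], [0.01, 0.518, -0.038]], [[-2.5, 45.3, 106], [0.01, 0.518, -0.038]], [[-2.5, 45.3, 106], [0.01, 0.518, -0.038]], [[-2.5, 45.3, 106], [0.01, 0.518, -0.038]], [[-2.5, 45.3, 106], [0.01, 0.518, -0.038]]]' 50
cat > tg.py <<'E'
from h import *
ctr=np.array([456.54,-322.69,62.22]);u=np.array([.868,.016,.4965]);n=np.array([-.4965,-.008,.868]);u/=np.linalg.norm(u);n-=u*(n@u);n/=np.linalg.norm(n)
M=R.from_matrix(np.c_[u,-np.cross(n,u),-n]); s=arm.read_state(); e=R.from_quat(s["ee_rot"])
print(s["position"],"shift",todo(ctr+25*n),"rot",(e.inv()*M).as_rotvec(),s["joints"],abs(s["joint_vel"]).max())
E
python3 tg.py
```

```text
clock: 24.3
position: [389.7, -324.7, 179.9]
ee_rot: [0.967, 0.008, 0.256, -0.001]
contact_force: [0.2, 0.3, 0.5]
gripper_width: 49.7
grasp_force: 0.0
[ 389.659 -324.736  179.885] shift [ -0.131  -1.086 110.356] rot [ 0.001  0.002 -0.001] [-0.569  0.138 -0.446 -0.501 -0.603  2.517] 0.012388358017546059
```

```bash
python3 jog.py '[[[0, -1, 45], [0, 0, 0]], [[0, -1, 85], [0, 0, 0]], [[0, -1, 105], [0, 0, 0]], [[0, -1, 110], [0, 0, 0]], [[0, -1, 110], [0, 0, 0]]]'| sed -n 2,4p; python3 tg.py
python3 jog.py '[[[0, 0, 0], [0, 0, 0]], [[0, 0, 0], [0, 0, 0]], [[0, 0, 0], [0, 0, 0]], [[0, 0, 0], [0, 0, 0]], [[0, 0, 0], [0, 0, 0]]]' 0
python3 tg.py
```

```text
position: [443.8, -322.1, 83.5]
ee_rot: [0.967, 0.008, 0.256, -0.002]
contact_force: [-0.0, -0.5, -0.4]
[ 443.827 -322.099   83.467] shift [ 0.476  0.796 -0.251] rot [-0.001  0.002 -0.001] [-0.529  0.348 -0.422 -0.661 -0.431  2.673] 0.044833847468982044
clock: 25.3
position: [443.1, -322.9, 85.3]
ee_rot: [0.966, 0.008, 0.257, -0.001]
contact_force: [-2.4, -0.1, 7.0]
gripper_width: 17.1
grasp_force: 59.7
[ 443.103 -322.927   85.315] shift [ 0.199 -0.024  1.72 ] rot [ 0.002 -0.001 -0.002] [-0.532  0.344 -0.422 -0.662 -0.432  2.674] 0.0012845289752359196
```

```bash
python3 jog.py '[[[0, 0, -10], [0, 0, 0]], [[0, 0, -35], [0, 0, 0]], [[0, 0, -75], [0, 0, 0]], [[0, 0, -110], [0, 0, 0]], [[0, 0, -110], [0, 0, 0]], [[0, 0, -110], [0, 0, 0]]]'
python3 - <<'E'
from h import *
s=arm.read_state(); e=R.from_quat(s["ee_rot"]); x=e.as_matrix()[:,0]; yaw=np.arctan2(x[1],x[0])
D=R.from_euler('z',yaw)*R.from_euler('x',np.pi); print(s["position"],yaw,(e.inv()*D).as_rotvec(),todo([560,-250,210]))
E
```

```text
clock: 25.9
position: [387.4, -322.5, 179.1]
ee_rot: [0.967, 0.007, 0.256, -0.002]
contact_force: [-0.7, -0.0, -4.0]
gripper_width: 16.9
grasp_force: 59.4
[ 387.37  -322.473  179.084] 0.013777751642986117 [-0.001 -0.518  0.   ] [166.158 -70.011  59.154]
```

```bash
python3 jog.py '[[[166, -70, 59], [0, -0.518, 0]], [[166, -70, 59], [0, -0.518, 0]], [[166, -70, 59], [0, -0.518, 0]], [[166, -70, 59], [0, -0.518, 0]], [[166, -70, 59], [0, -0.518, 0]], [[166, -70, 59], [0, -0.518, 0]], [[166, -70, 59], [0, -0.518, 0]], [[166, -70, 59], [0, -0.518, 0]]]'
python3 - <<'E'
from held import *
im,c,q,s,e=held('S',37,np.pi/4,27)
inhand('S',[q[3],q[0]],52.3,s,e); m=e.as_matrix(); print(s["position"],m[:,2],np.degrees(np.arctan2(m[1,0],m[0,0])))
E
```

```text
clock: 26.7
position: [559.4, -250.5, 208.2]
ee_rot: [1.0, 0.007, -0.002, -0.001]
contact_force: [1.0, 1.0, -3.9]
gripper_width: 17.0
grasp_force: 59.5
[[333.893 209.176]
 [329.365 297.582]
 [236.603 297.595]
 [232.167 209.168]]
px [[232.1, 208.6], [333.2, 208.6]] plate z in tool 27.823192145343032 mid [26.205 -0.191 27.823] dir deg 90.02676695200459
[ 559.447 -250.536  208.183] [-0.004  0.001 -1.   ] 0.8115847110576775
```

View pics/S.png

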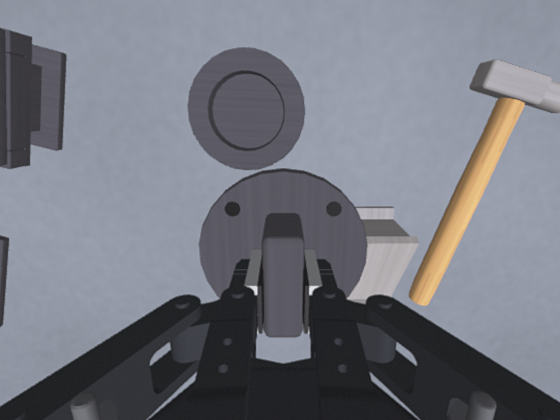

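The small cover is held level, holes at (232,209) and (333,209), with the small housing's mouth in view at (247,108).

Run:
```python
from meas import *
for z in(64,67,70,73): print(z,circ("E",(284,135),z),circ("S",(200,108),z))
print(todo([632.8,-218.8,150]))
```

```text
64 (array([ 632.042, -219.217]), np.float64(48.05483741795967), np.float64(0.44213138041273303), 231) (array([ 632.258, -218.751]), np.float64(47.97895255942061), np.float64(0.26837199116877375), 338)
67 (array([ 632.591, -218.912]), np.float64(47.6454837253815), np.float64(0.4422043709898521), 232) (array([ 632.282, -219.093]), np.float64(47.444323350816916), np.float64(0.26538152352422034), 338)
70 (array([ 633.147, -218.613]), np.float64(47.23174797891043), np.float64(0.4383644318976557), 232) (array([ 632.306, -219.435]), np.float64(46.909694142215486), np.float64(0.2623910558796676), 338)
73 (array([ 633.711, -218.31 ]), np.float64(46.82239461095314), np.float64(0.43860569574563635), 233) (array([ 632.33 , -219.776]), np.float64(46.37506493361893), np.float64(0.25940058823511475), 338)
[ 73.98  -31.059  58.83 ]
```

```bash
python3 jog.py '[[[73.5, -31, 20], [0, 0, 0]], [[73.5, -31, 40], [0, 0, 0]], [[73.5, -31, 58], [0, 0, 0]], [[73.5, -31, 58], [0, 0, 0]], [[73.5, -31, 58], [0, 0, 0]]]'|sed -n 2,4p; python3 jog.py '[[[0, 0, 8], [0, 0, 0]], [[0, 0, 16], [0, 0, 0]], [[0, 0, 20], [0, 0, 0]], [[0, 0, 20], [0, 0, 0]], [[0, 0, 20], [0, 0, 0]]]'|sed -n 2,4p
python3 -c "
from h import *
print(todo([632.6,-219.2,118]),R.from_quat(arm.read_state()['ee_rot']).as_matrix()[:,2])"
```

```text
position: [633.0, -219.5, 152.6]
ee_rot: [1.0, 0.007, -0.0, 0.0]
contact_force: [-0.5, 0.2, -3.1]
position: [633.9, -218.7, 132.4]
ee_rot: [1.0, 0.008, 0.0, 0.0]
contact_force: [-0.0, 0.0, -3.3]
[-1.357  0.498 14.364] [ 0. -0. -1.]
```

```bash
python3 jog.py '[[[-1.3, 0.5, 4], [0, 0, 0]], [[-1.3, 0.5, 8], [0, 0, 0]], [[-1.3, 0.5, 8], [0, 0, 0]], [[-1.3, 0.5, 8], [0, 0, 0]]]'|sed -n '2p;4p'; python3 jog.py '[[[0, 0, 2], [0, 0, 0]], [[0, 0, 4], [0, 0, 0]], [[0, 0, 4], [0, 0, 0]]]'|sed -n '2p;4p'; python3 jog.py '[[[0, 0, 2], [0, 0, 0]], [[0, 0, 3], [0, 0, 0]], [[0, 0, 3], [0, 0, 0]]]'|sed -n '2p;4p'; python3 jog.py '[[[0, 0, 2], [0, 0, 0]], [[0, 0, 2], [0, 0, 0]]]'|sed -n '2p;4p'; python3 jog.py '[[[0, 0, 2], [0, 0, 0]], [[0, 0, 2], [0, 0, 0]]]'|sed -n '2p;4p'
```

```text
position: [632.6, -219.0, 124.0]
contact_force: [-0.5, -0.3, -4.6]
position: [632.4, -219.0, 119.8]
contact_force: [-0.2, -0.6, -5.2]
position: [632.4, -219.1, 116.9]
contact_force: [0.3, -0.7, -4.1]
position: [632.4, -219.0, 114.9]
contact_force: [-0.4, 0.7, -4.9]
position: [632.4, -219.0, 112.8]
contact_force: [-0.7, 0.1, -3.2]
```

```bash
python3 jog.py '[[[0, 0, 2], [0, 0, 0]], [[0, 0, 3], [0, 0, 0]], [[0, 0, 3], [0, 0, 0]]]'|sed -n '2p;4p'; python3 jog.py '[[[0, 0, 1], [0, 0, 0]], [[0, 0, 1], [0, 0, 0]]]'|sed -n '2p;4p'; python3 jog.py '[[[0, 0, 1], [0, 0, 0]], [[0, 0, 1], [0, 0, 0]]]'|sed -n '2p;4p'; python3 jog.py '[[[0, 0, 1], [0, 0, 0]], [[0, 0, 1], [0, 0, 0]]]'|sed -n '2p;4p'; python3 jog.py '[[[0, 0, 1], [0, 0, 0]], [[0, 0, 1], [0, 0, 0]]]'|sed -n '2p;4p'
```

```text
position: [632.4, -219.1, 109.9]
contact_force: [-0.1, -0.6, -4.5]
position: [632.5, -219.0, 109.1]
contact_force: [0.2, 0.5, -3.5]
position: [632.5, -219.1, 108.1]
contact_force: [-0.4, -0.2, -4.0]
position: [632.7, -219.1, 107.5]
contact_force: [0.8, -0.4, -2.3]
position: [632.8, -219.1, 107.3]
contact_force: [-0.9, 0.7, 1.6]
```

Contact came at 107.4, as expected for a seated cover. Releasing, rising and checking.

```bash
python3 jog.py '[[[0, 0, 0], [0, 0, 0]], [[0, 0, 0], [0, 0, 0]], [[0, 0, 0], [0, 0, 0]], [[0, 0, 0], [0, 0, 0]]]' 55 | tail -2;  python3 jog.py '[[[0, 0, -20], [0, 0, 0]], [[0, 0, -60], [0, 0, 0]], [[0, 0, -110], [0, 0, 0]], [[0, 0, -155], [0, 0, 0]], [[0, 0, -155], [0, 0, 0]], [[0, 0, -155], [0, 0, 0]]]' >/dev/null; bash s.sh T
python3 - <<'E'
from meas import *
im,c=load("T"); a=np.radians(0.8+45+90*np.arange(4)); P=np.c_[632.6+37*np.cos(a),-219+37*np.sin(a),80+0*a]; q=proj(c,P); h=np.array([hole(im,p,6) for p in q]); print(q-h)
for z in (78,80,82): Q=onplane(c,h,z); print(z,Q.mean(0),[np.linalg.norm(Q[i]-Q[i-1]) for i in range(4)])
s=arm.get_image("side"); cv2.imwrite("pics/side1.png",cv2.resize(s[100:360,180:460],(800,600)) if 0 else cv2.resize(s[100:360,180:460],(646,600),interpolation=cv2.INTER_CUBIC))
E
```

```text
gripper_width: 55.1
grasp_force: 0.0
31.3 [ 632.243 -218.827  260.828] 0.031884687707566306
[[-0.015  0.216]
 [-0.076  0.293]
 [-0.161  0.361]
 [ 0.077  0.402]]
78 [ 632.454 -219.049   78.   ] [np.float64(52.55783094717791), np.float64(52.55759621003259), np.float64(52.7373304083382), np.float64(52.6697484054898)]
80 [ 632.934 -219.04    80.   ] [np.float64(52.21926278457739), np.float64(52.219029559566856), np.float64(52.39760594225912), np.float64(52.33045929060595)]
82 [ 633.414 -219.031   82.   ] [np.float64(51.88069462197692), np.float64(51.88046290910112), np.float64(52.05788147618), np.float64(51.99117017572221)]
```

View pics/side1.png

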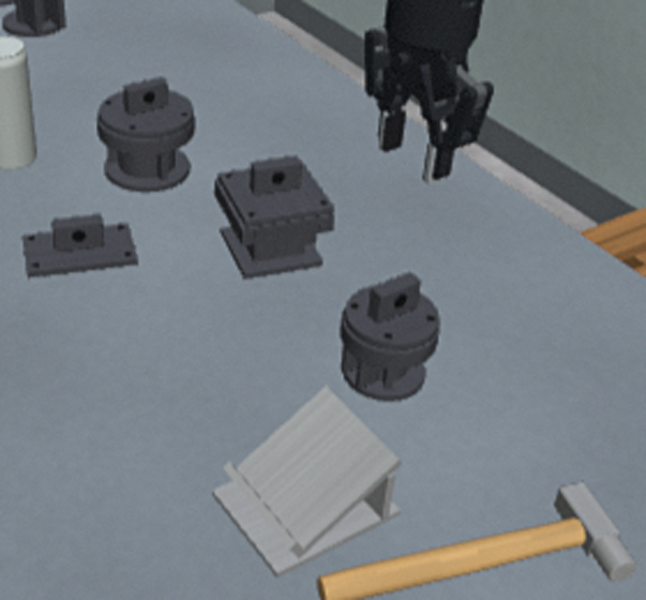

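The side view shows all three covers flush on their housings (large at (146,125), square at (275,195), small at (390,320)), the rest empty and the gripper clear. The small cover's plate top measures z≈80, centred.

```bash
python3 -c "
from bench import arm
print(arm.job_done())"
```

```text
the job is handed in; nothing more can be done
None
```

All three covers are seated flush and centred on their own housings by camera measurement, the gripper is clear and holding nothing, and the job was handed in with the clock at about 31 s of the 69 s allowed; the hand-in gave no verdict.

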